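Make up the puncture kit and the cassette kit

TASK

Make up the two kits on their boards, each thing resting on its own white outline: on the red board the silver mini pump (pull it straight forward out of its sprung clips) and the yellow tyre lever, each lying along its outline; on the blue board the chrome lockring tool standing upright on the solid disc and the brass lockring lying flat on the ring-shaped outline. Set everything down gently without dropping it, and leave the green lever, the green tin and the coaster where they are.

Things in the scene. Friction and masses are not known exactly. Their poses are not given: they have to be found in the camera images.
- pump: Silver mini pump, level, 190 mm long along its y axis: round tube of 22 mm diameter, a flush black band off-centre, a black square cap 25 x 25 x 17 mm at each end (it rests on them and does not roll). 0.13 kg, balanced at its middle. Origin at mid-length, 12.5 mm below the tube's axis. It starts level in the rack's two clips, axis 50 mm above the work surface
- rack: Fixed low pegboard rack. Origin on the work surface under the pump's axis, x to the rear. Two black sprung C clips at y = -60 and +60 mm, 14 mm wide, 32 to 68 mm up, 22 mm behind to 18 mm before the axis. Upright board 75 mm high, 60 mm behind the axis; foot 8 mm high from 30 mm behind. A level pull along -x of about 12 N snaps the pump out, free after 30 mm; it cannot be lifted out upward
- yellow_lever: Yellow plastic tyre lever, 115 mm long, lying flat: handle 85 x 20 mm and 9 mm thick with a black line on top, then a narrow tip 12 mm wide, 6 mm thick and 30 mm long. Origin on the underside half way along its length; x runs along it towards the narrow tip, z up
- green_lever: Green plastic tyre lever, 115 mm long, lying flat: handle 85 x 20 mm and 9 mm thick with a black line on top, then a narrow tip 12 mm wide, 6 mm thick and 30 mm long. Origin on the underside half way along its length; x runs along it towards the narrow tip, z up. A spare: it stays where it is
- lockring_tool: Chrome cassette lockring tool standing upright, 44 mm tall, 0.09 kg: hexagonal foot about 27 mm across the corners and 22 mm high, above it a splined drum 24 mm in diameter to 36 mm high, then a dark pin 10 mm in diameter. Origin at the centre of its underside, z up
- lockring: Brass-coloured lockring, a flat ring 36 mm in outer diameter with a 24 mm hole, 8 mm thick, lying flat. Origin at the centre of its underside, z up
- puncture_board: Red kit board, fixed, 170 (x) by 250 mm (y), top 6 mm up; cleats 16 mm high, 8 mm thick at the short ends (y = -129 and +129 mm), long sides open. Origin on the work surface under its centre. White outlines: pump, 26 x 190 mm along y, centred at x = +37.5 mm, y = 0; tyre lever, 115 mm along y, centred at x = -37.5 mm, y = 0. Either end may point either way
- cassette_board: Blue kit board, fixed, of the same make and size (170 x 250 mm, top face 6 mm up, cleats 16 mm high at the short ends). Origin under its centre on the work surface. White solid disc 30 mm in diameter for the lockring tool at x = 0, y = +50 mm; white ring-shaped outline (36 mm outside, 24 mm inside) for the lockring at x = 0, y = -50 mm
- tin: Matte green hinged-lid tin box, shut, 73 x 98 mm and 27 mm high. Origin at the centre of its underside. It stays where it is
- coaster: Round white and blue ceramic coaster, 96 mm in diameter, 8 mm thick. Origin at the centre of its underside. It stays where it is
Not all that is in view belongs to the job. Several things have the shape of the yellow_lever; the one meant has the colours described above. Of the things that look like the pump, the larger one is meant.

How it is judged:
By the outcome, as a careful person would: the job done as asked, in the order asked, and still so for the second after the job is handed in, with the robot touching nothing.
It also fails if it takes over 104 s, if anything falls off the work surface, if the arm or the gripper's body presses on something with over 40 N, if the wrist force passes 120 N, or if a joint passes its speed limit or range.

ROBOT

A 7-joint arm with a two-finger parallel gripper is mounted at the origin on the work surface. World frame = base frame: x ahead of the robot, y to its left, z up, the work surface at z = 0. Lengths are in m, angles in rad, forces in N, time in s.
With the tool pointing down it reaches from about 0.35 to 0.9 m from the base axis. Payload 19.9 kg.
Tool frame: the origin (TCP) lies between the finger pads; the fingertips stand 19 mm ahead of it and the grasp point (between the pads) is the TCP; z points along the fingers, y is the line along which they close (so a half turn about z gives the same grasp; the last joint's range is limited). The gripper opens to 94 mm and grips with 3 to 60 N. Pads are 16 mm wide; open, the fingers measure 119 mm over their backs; the gripper's body (75 mm by 177 mm) begins 78 mm behind the grasp point.
Start: joints at [-1.181, 0.417, -0.01, 1.614, 0.005, 1.111, -0.053], TCP at [0.261, 0.568, 0.224] pointing down, gripper open.
Joint ranges: [-2.81, 2.81], [-0.39, 2.02], [-1.27, 1.25], [0.06, 2.57], [-1.19, 4.33], [0.19, 2], [-2.82, 2.82]. Speed limits (rad/s): [1.89, 1.89, 2.39, 2.39, 3.01, 3.01, 3.01].

INTERFACE

Orientations are given as a 3x3 rotation matrix whose columns are the frame's x, y, z axes.
In Python, from rig import robot gives the robot as it stands. Calls block until the motion is done:
- robot.move_ptp(position, orientation): joint-space move of the TCP to a pose.
- robot.move_linear(position, velocity=0.15, frame=None, threshold=None): straight line of the TCP; frame=None keeps the orientation; velocity is the mean speed in m/s. With threshold (N) it stops when the force on the tool has changed by that much, and returns True; else False.
- robot.goto_joints(angles): joint-space move.
- robot.gripper_to(opening): finger opening in m; the grip force is fixed at half the most; returns when the fingers have stopped.
- robot.pause(seconds).
- robot.ik(position, orientation): joint angles nearest the present ones, or None.
- robot.get_state(): the state.
- robot.grab_frame(name): name is "scene" or "top" or "wrist"; returns the picture (400x640x3 uint8, red, green, blue); there is no depth.
- robot.camera_info(name): a dict with "fx", "fy", "cx", "cy" (pixels), "rvec" (rotation vector, rad) and "tvec" (3), from world to camera coordinates, as OpenCV has them. Camera axes: x right, y down, z forward; pixel columns grow to the right and rows downward; lengths in m; the calibration is good to about 2 mm. The wrist camera is an equidistant fisheye: a pixel r from the principal point sees the ray r / f radians off the axis. A picture is of the moment at which its call begins: read the wrist's pose just before it. camera_info takes no time and is no camera call; for the wrist camera it gives the pose at the moment of the call.
A pose or a line that the arm cannot do raises robot.PlanningError and nothing moves.
- robot.sign_off(): hands the job in; it is judged then, once.
The state is a dict: "time": time; "qpos": joint angles; "joint_vel": joint speeds; "effort": joint torques, N m; "ee_pos": TCP position; "tool_rot": TCP orientation; "force": force on the tool from outside, world axes, zero at the start; "moment": the same for the moment, N m; "opening": finger opening in m; "grasp_force": force on a finger pad.
Only numpy, scipy, OpenCV 4.12 (cv2) and the standard library are available. Lean on these libraries where they do the work, as an engineer would, in place of code of your own. Each camera call takes 0.05 s, during which the arm holds its last target. There are 200 camera calls.

## Working session

There is one attempt and no reset: what is moved stays moved. The work goes in short steps, each a Python script; the robot and the scene stay as the last script left them, time stands still between calls to the robot, and variables do not carry over. Pictures are saved under pics/ and viewed, at most 14 in all, crops included, and the job is handed in when it is done.

```bash
mkdir -p pics; ls
cat > h.py <<'E'
import numpy as np, cv2
from rig import robot
def save(n,im): cv2.imwrite('pics/'+n+'.png',cv2.cvtColor(im,cv2.COLOR_RGB2BGR))
def ray(ci,uv,fish=False):
    R=cv2.Rodrigues(np.array(ci['rvec'],float))[0]; t=np.array(ci['tvec'],float).ravel()
    x=(uv[0]-ci['cx'])/ci['fx']; y=(uv[1]-ci['cy'])/ci['fy']
    if fish:
        r=np.hypot(x,y); s=np.sin(r)/r if r>1e-9 else 1; d=np.array([x*s,y*s,np.cos(r)])
    else: d=np.array([x,y,1.])
    return -R.T@t, R.T@(d/np.linalg.norm(d))
def onplane(ci,uv,z,fish=False):
    o,d=ray(ci,uv,fish); return o+d*(z-o[2])/d[2]
def cross(r1,r2):
    # nearest points of two rays: midpoint, gap
    (o1,d1),(o2,d2)=r1,r2
    s=np.linalg.lstsq(np.c_[d1,-d2],o2-o1,rcond=None)[0]
    a,b=o1+s[0]*d1,o2+s[1]*d2
    return (a+b)/2,np.linalg.norm(a-b)
def proj(ci,P):
    R=cv2.Rodrigues(np.array(ci['rvec'],float))[0]; p=R@np.array(P)+np.array(ci['tvec']).ravel()
    return ci['cx']+ci['fx']*p[0]/p[2], ci['cy']+ci['fy']*p[1]/p[2]
E
python3 - <<'E'
from h import *
for n in ('scene','top','wrist'):
    im=robot.grab_frame(n); save(n+'0',im); np.save('pics/'+n+'0.npy',im); c=robot.camera_info(n)
    print(n,c, ray(c,(320,200)))
E
```

```text
pics
scene {'fx': 427.539375621627, 'fy': 427.539375621627, 'cx': 314.84617845806457, 'cy': 197.86558677817254, 'rvec': array([ 1.25964503,  2.49609664, -0.73178352]), 'tvec': array([ 0.31530971, -0.28346241,  1.35100906])} (array([0.96352749, 0.3232362 , 0.98596642]), array([-0.43590928, -0.30981641, -0.84498337]))
top {'fx': 411.9285375004301, 'fy': 411.9285375004301, 'cx': 324.8806633608042, 'cy': 207.7198391470844, 'rvec': array([ 2.11375166, -2.15181736,  0.12020963]), 'tvec': array([-0.00190673,  0.49913191,  1.06562164])} (array([ 0.34162128, -0.04303701,  1.12522376]), array([ 0.16160832,  0.04071575, -0.9860147 ]))
wrist {'fx': 309.70691628693146, 'fy': 309.70691628693146, 'cx': 323.68645231998414, 'cy': 196.89963667216503, 'rvec': array([-2.4416659 , -1.5634544 , -0.21928455]), 'tvec': array([-0.62470288, -0.02760389,  0.39251517])} (array([0.18750265, 0.60131006, 0.38516593]), array([ 0.25333827, -0.12952009, -0.95866797]))
```

View pics/scene0.png

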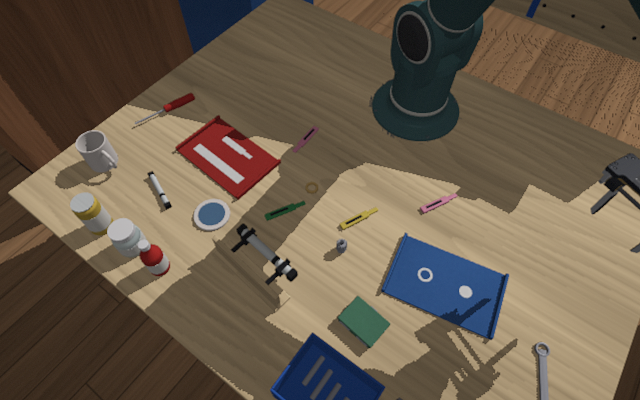

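View pics/top0.png

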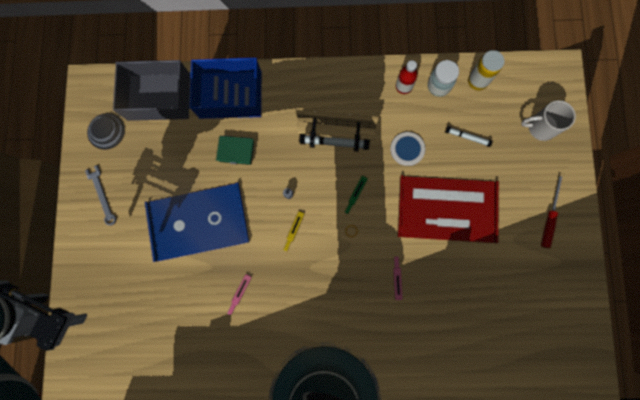

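The scene view shows the yellow lever at (358,218), the green lever at (285,210), the tool at (342,245), the lockring at (312,187) and the pump in its rack at (266,252). In the top view they are at yellow (295,230), green (356,195), tool (289,188), lockring (351,230) and pump (335,141). The red board is at (448,209) and the blue board at (198,221).

- **Lever candidates (top view):** yellow (295,230), green (356,195), pink (240,293) and pink/purple (397,280). Only the first is yellow, so it is the one meant.
- **Pump candidates (top view):** (335,141), long and in the clips, and (469,135), shorter and lying free. The larger one in the rack is meant.

Next I enlarge these to confirm, and compute rough positions.

Run:
```python
from h import *
im=np.load('pics/top0.npy'); save('crop',cv2.resize(im[100:320,220:510],None,fx=2.7,fy=2.7,interpolation=cv2.INTER_CUBIC))
c=robot.camera_info('top')
for n,uv,z in [('yel',(295,230),.009),('green',(356,195),.009),('tool',(289,188),.03),('ring',(351,230),.008),('pump',(335,141),.06),('red',(448,209),.006),('blue',(198,221),.006),('tin',(235,149),.027),('coaster',(408,149),.008)]:
    print(n,onplane(c,uv,z).round(3))
s=robot.get_state(); print(s['time'],s['tool_rot'],s['opening'])
R=cv2.Rodrigues(robot.camera_info('wrist')['rvec'])[0]; print((R@s['tool_rot']).round(3))
```

```text
yel [0.443 0.072 0.009]
green [ 0.536 -0.096  0.009]
tool [0.556 0.086 0.03 ]
ring [ 0.44  -0.08   0.008]
pump [ 0.675 -0.041  0.06 ]
red [ 0.493 -0.345  0.006]
blue [0.473 0.341 0.006]
tin [0.67  0.236 0.027]
coaster [ 0.663 -0.244  0.008]
0.15 [[-9.08629369e-01  4.17603371e-01 -3.05253696e-04]
 [ 4.17603468e-01  9.08628896e-01 -9.34528392e-04]
 [-1.12899878e-04 -9.76614946e-04 -9.99999517e-01]] 0.09360895046865389
[[-0.001  1.    -0.001]
 [-0.962 -0.001 -0.275]
 [-0.275  0.001  0.962]]
```

View pics/crop.png

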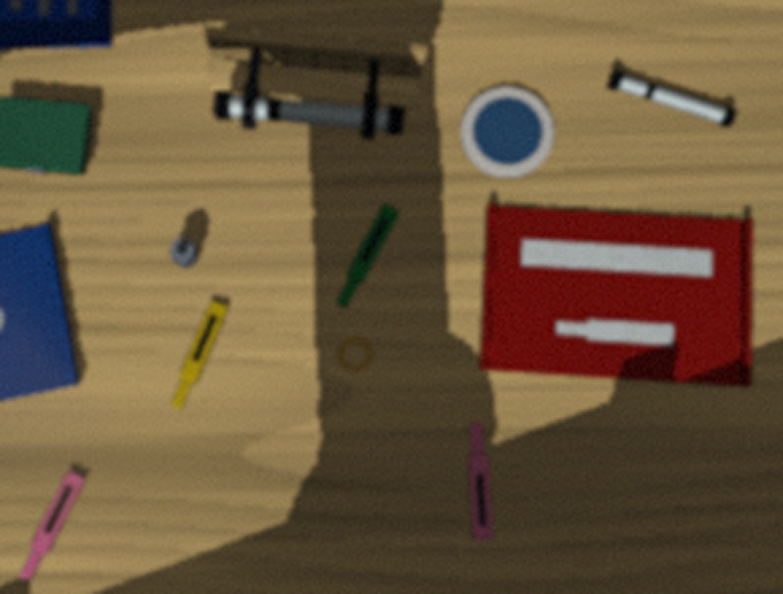

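The crop confirms it: yellow lever at (200,350), long pump in the two clips at (310,112), a shorter loose pump at (670,95) as the decoy, and the brass ring at (355,353). Next come wrist views from three places.

Run:
```python
from h import *
import pickle
D=np.array([[-1,0,0],[0,1,0],[0,0,-1.]]); V=[]
for i,y in enumerate((.24,.0,-.25)):
    robot.move_ptp([.50,y,.27],D); robot.pause(.2)
    c=robot.camera_info('wrist'); im=robot.grab_frame('wrist'); V.append((c,im)); save(f'w{i}',im)
    s=robot.get_state(); print(s['time'],s['ee_pos'],s['qpos'].round(2) if hasattr(s['qpos'],'round') else s['qpos'])
pickle.dump(V,open('V.pkl','wb'))
save('wall',np.vstack([cv2.resize(np.hstack([V[0][1],V[2][1]]),(800,250)),cv2.resize(V[1][1],(560,350)).repeat(1,1) if 0 else cv2.copyMakeBorder(cv2.resize(V[1][1],(560,350)),0,0,0,240,cv2.BORDER_CONSTANT)]))
```

```text
1.9083 [0.49976409 0.24056719 0.26988662] [-0.6   0.25  0.11  1.74 -0.03  1.15  1.1 ]
3.1083 [0.50011687 0.00099899 0.26985262] [-0.3   0.15  0.26  1.87 -0.04  1.13  1.55]
4.3417 [ 0.50037851 -0.24901237  0.2700673 ] [ 0.03  0.28  0.46  1.74 -0.13  1.16  2.1 ]
```

View pics/wall.png

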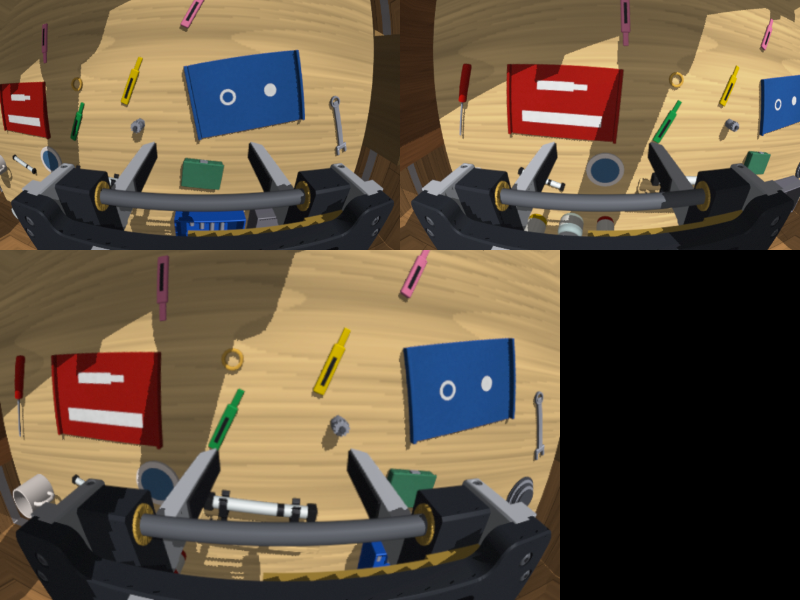

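The wrist views show (in wall.png pixels) the yellow lever at (332,362), the tool at (340,428), the ring at (232,358), the red outlines at (103,395) and the blue outlines at (447,390) and (487,384). The gripper hides the pump, so I turn it by half a turn for two more views and then segment.

```bash
python3 - <<'E'
from h import *
import pickle
D=np.array([[1,0,0],[0,-1,0],[0,0,-1.]]); V=pickle.load(open('V.pkl','rb'))
for i,p in enumerate(([.53,-.13,.25],[.55,.08,.25])):
    robot.move_ptp(p,D); robot.pause(.2)
    c=robot.camera_info('wrist'); im=robot.grab_frame('wrist'); V.append((c,im))
    s=robot.get_state(); print(s['time'],s['qpos'].round(2))
pickle.dump(V,open('V.pkl','wb'))
save('w34',cv2.resize(np.vstack([V[3][1][:290],V[4][1][:290]]),(640,580)))
E
cat > seg.py <<'E'
from h import *
import pickle
V=pickle.load(open('V.pkl','rb'))
rng={'yel':((22,130,90),(34,255,255)),'ring':((14,110,60),(25,255,255)),'red':((0,150,50),(6,255,255)),'blue':((100,130,50),(118,255,255)),'white':((0,0,130),(180,60,255))}
def blobs(im,k,amin=40):
    m=cv2.inRange(cv2.cvtColor(im,cv2.COLOR_RGB2HSV),*map(np.array,rng[k]))
    cs=cv2.findContours(m,cv2.RETR_EXTERNAL,cv2.CHAIN_APPROX_NONE)[0]
    return [c[:,0,:].astype(float) for c in cs if cv2.contourArea(c)>amin]
E
python3 - <<'E'
from seg import *
for i,(c,im) in enumerate(V):
    for k in ('yel','ring','white'):
        for b in blobs(im,k):
            m=b.mean(0); 
            if k=='white':  # only those surrounded by board colour
                x,y=b.min(0).astype(int)-4; 
                X,Y=b.max(0).astype(int)+4
                h=cv2.cvtColor(im,cv2.COLOR_RGB2HSV)[max(y,0):Y,max(x,0):X]
                f=((h[...,1]>130)&((h[...,0]<8)|(h[...,0]>100))).mean()
                if f<.25: continue
            z={'yel':.009,'ring':.008,'white':.006}[k]
            P=np.array([onplane(c,u,z,True)[:2] for u in b]); r=cv2.minAreaRect(P.astype(np.float32)*1000)
            if np.hypot(*(np.array(r[0])-[500,0]))<500: print(i,k,m.round(0),np.round(r[0],1),np.round(r[1],1),round(r[2],1),len(b))
E
```

```text
7.325 [-0.66  0.42  1.09  1.81 -0.41  1.16 -1.01]
8.425 [-1.02  0.45  1.08  1.78 -0.43  1.17 -1.38]
0 yel [211. 129.] [439.7  80.8] [ 21.3 115.3] 66.2 165
0 ring [268. 359.] [864.7 133.4] [32.5 49.5] 87.9 92
0 ring [161. 313.] [771.7 -65.6] [ 49.2 130.7] 73.5 135
0 ring [375. 282.] [686.9 329.3] [70.9 24.9] 88.2 140
0 ring [356. 231.] [592.4 289.2] [48.1  9.6] 89.6 113
0 ring [326. 231.] [591.7 245.4] [43.2 12.9] 87.2 87
0 ring [300. 226.] [584.6 207.2] [13.8 33.7] 19.6 76
0 ring [197. 202.] [549.4  48.3] [13.2 34.2] 4.1 57
0 ring [456. 201.] [546.  441.9] [64.2 15. ] 81.7 115
0 ring [248. 202.] [544.1 126.8] [37.8 41.3] 0.2 197
0 ring [302. 194.] [535.5 209.1] [24.8 27.3] 82.9 96
0 ring [283. 144.] [464.9 183.1] [40.4 12.6] 89.0 76
0 ring [123. 135.] [439.4 -74.7] [47.4 45.8] 54.5 106
0 ring [ 43. 126.] [ 399.2 -279. ] [161.4  28. ] 82.2 210
0 ring [208. 129.] [440.6  79.4] [ 53.6 121.4] 67.3 346
0 ring [249.  71.] [359.6 138.5] [14.6 29.4] 10.5 93
0 ring [422.  67.] [352.5 377.3] [57.8  8.3] 85.7 90
0 ring [45. 42.] [ 233.8 -289.2] [117.   27.4] 58.1 183
0 ring [62. 31.] [ 231.  -2
[... 2429 characters left out ...]
5.6] [190.5  26.7] 85.3 252
3 white [408.  72.] [ 665.  -242.4] [96.3 92.9] 0.2 198
4 yel [325. 243.] [441.6  79.6] [ 20.5 114.8] 66.1 150
4 ring [422. 363.] [ 178.3 -143.2] [ 41.1 537. ] 0.0 508
4 ring [487. 313.] [ 291.5 -213.3] [122.6  44.8] 16.4 123
4 ring [161. 313.] [292.2 373.4] [ 43.3 124.7] 71.7 125
4 ring [434. 242.] [445.1 -85.1] [40.2 17.2] 39.5 59
4 ring [325. 243.] [441.3  80.1] [ 24.3 118.4] 66.0 157
4 white [559. 228.] [ 455.  -339.7] [115.   20.4] 84.9 97
4 white [130. 228.] [460.3 397.7] [29.1 28.6] 45.7 42
4 white [179. 219.] [479.1 298. ] [34.7 36.3] 79.9 60
4 white [566. 187.] [ 529.7 -345.8] [190.   26.7] 85.4 160
4 white [533. 101.] [ 663.5 -241.7] [95.5 96.8] 60.7 154
```

View pics/w34.png

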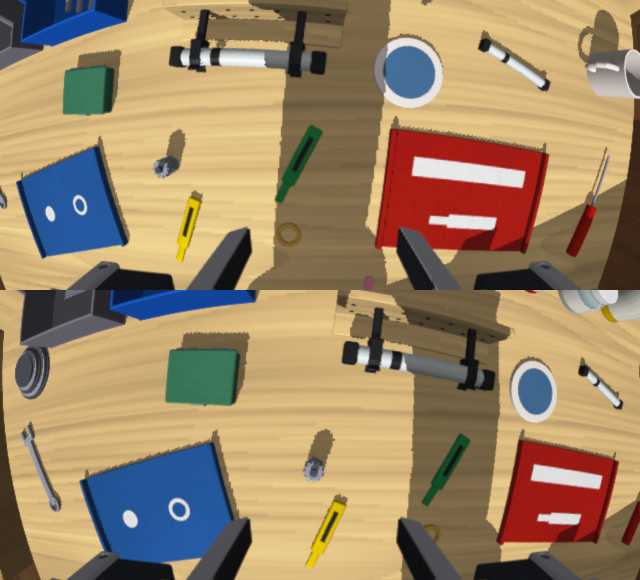

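The lever, ring and outlines agree to about 1–2 mm across views. The w34 image shows the pump at (245,58) and (420,365) and the tool at (165,167) and (314,468). I'll enlarge those to read exact pixels.

Run:
```python
from seg import *
def cr(i,x,y,w,h,f): return cv2.resize(V[i][1][y:y+h,x:x+w],None,fx=f,fy=f,interpolation=cv2.INTER_CUBIC)
a=np.hstack([cr(3,160,30,175,60,4)]); b=np.hstack([cr(4,330,40,175,75,4)])
t=np.hstack([cr(0,200,180,44,44,3.97) , cr(3,144,145,44,44,3.97),cr(4,292,158,44,44,3.97),cr(1,364,184,44,44,3.97)])
print(t.shape); t=cv2.resize(t[:, :700],(700,int(t.shape[0])))
save('z',np.vstack([a,b[:300],t[:60*4]])[:600]); print(t.shape)
```

```text
(175, 700, 3)
(175, 700, 3)
```

View pics/z.png

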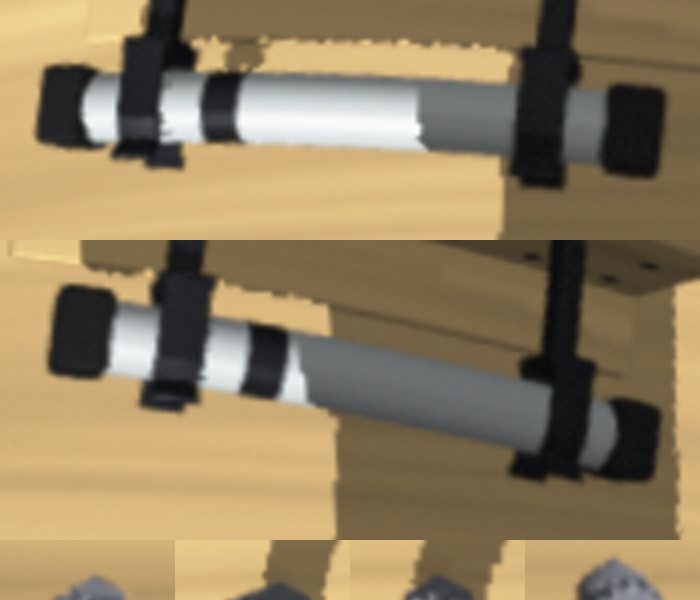

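The enlarged crops show the pump's tube ends against its caps at (86,107) and (603,128) in the upper crop, and at (112,96) and (612,195) in the lower one. The black band sits on the +y side. The tool row got cut off, so I take it separately.

Run:
```python
from seg import *
def cr(i,x,y): return cv2.resize(V[i][1][y:y+44,x:x+44],None,fx=6,fy=6,interpolation=cv2.INTER_CUBIC)
save('zt',np.vstack([np.hstack([cr(0,200,180),cr(1,364,184)]),np.hstack([cr(3,144,145),cr(4,292,158)])]))
c3,c4=V[3][0],V[4][0]
for u,v in [((181.5,56.75),(358,64)),((310.75,62),(483,88.75))]:
    print(cross(ray(c3,u,True),ray(c4,v,True)), onplane(c3,u,.05,True),onplane(c4,v,.05,True))
# heights: disc, ring outline, yellow lever, brass ring, red outlines by crossing contour bounding-box centres
def cen(i,k,p): 
    b=min(blobs(V[i][1],k,30),key=lambda b:np.hypot(*(b.mean(0)-p))); return cv2.minAreaRect(b.astype(np.float32))[0]
for n,k,i,p,j,q in [('disc','white',0,(432,144),4,(130,228)),('rout','white',0,(364,155),4,(179,219)),('yel','yel',0,(211,129),2,(528,137)),('yel','yel',1,(380,127),4,(325,243)),
 ('brass','ring',2,(441,127),3,(288,234)),('pout','white',1,(121,191),4,(566,187)),('pout','white',2,(259,189),4,(566,187)),('lout','white',1,(115,146),4,(559,228)),('lout','white',2,(258,137),4,(559,228))]:
    P,g=cross(ray(V[i][0],cen(i,k,p),True),ray(V[j][0],cen(j,k,q),True)); print(n,P.round(4),round(g,4))
```

```text
(array([0.68355567, 0.04043092, 0.05981541]), np.float64(2.3356650142742314e-05)) [0.68561652 0.045197   0.05      ] [0.68503048 0.03937452 0.05      ]
(array([ 0.66555711, -0.11527045,  0.05987742]), np.float64(0.0005193697825883867)) [ 0.66684396 -0.11482778  0.05      ] [ 0.66681471 -0.12075749  0.05      ]
disc [0.4607 0.3964 0.0068] 0.0013
rout [0.4798 0.2978 0.0062] 0.0005
yel [0.4398 0.0801 0.0054] 0.0021
yel [0.4406 0.0794 0.0019] 0.0019
brass [ 0.4373 -0.0785  0.0043] 0.0006
pout [ 0.5306 -0.3363  0.0057] 0.0015
pout [ 5.304e-01 -3.428e-01 -2.000e-04] 0.0037
lout [ 0.4554 -0.3365  0.0066] 0.0001
lout [ 0.4552 -0.338   0.0055] 0.0007
```

View pics/zt.png

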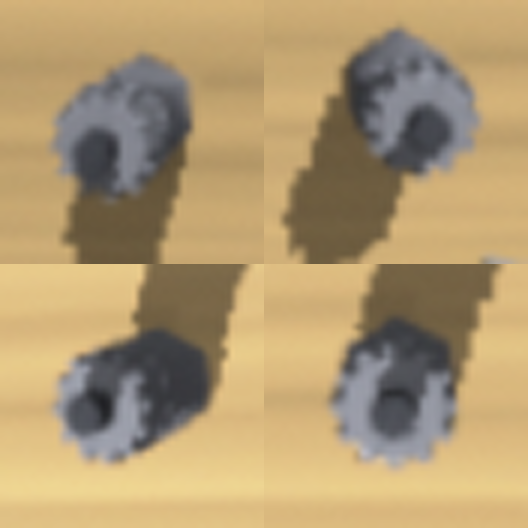

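The tool crops show the dark pin at (97,150) and (161,128) in the top row and (90,145) and (130,148) in the bottom row, local to each crop. I triangulate the pin and execute the pump.

Run:
```python
from seg import *
px={0:(200+97/6,180+150/6),1:(364+161/6,184+128/6),3:(144+90/6,145+145/6),4:(292+130/6,158+148/6)}
dr={0:(200+105/6,180+140/6),1:(364+158/6,184+120/6),3:(144+102/6,145+145/6),4:(292+131/6,158+141/6)}
for i in px: print(i,onplane(V[i][0],px[i],.042,True).round(4),onplane(V[i][0],dr[i],.036,True).round(4))
print(cross(ray(V[1][0],px[1],True),ray(V[3][0],px[3],True)),cross(ray(V[0][0],px[0],True),ray(V[3][0],px[3],True)))
# reachability of pump grasp/placing for both half turns
for nm,p,a in [('pump',(.6765,-.0374,.06),-6.6),('pl',(.530,-.3458,.03),-4.7),('lev',(.454,.073,.02),-23.8),('lpl',(.455,-.34,.03),-4.7),('tool',(.556,.086,.043),-11.5),('tpl',(.46,.397,.05),-11.5),('ring',(.438,-.079,.02),0)]:
  for f in (0,180):
    for tw in ((90,) if nm not in('tool','ring','tpl') else (0,90)):
      t=np.radians(a+tw+f); x=np.array([np.cos(t),np.sin(t),0]); z=np.array([0,0,-1.]); R=np.c_[x,np.cross(z,x),z]
      q=robot.ik(p,R); print(nm,f,tw,None if q is None else np.round(q,2))
```

```text
0 [0.5417 0.0937 0.042 ] [0.5412 0.0937 0.036 ]
1 [0.5424 0.0917 0.042 ] [0.5424 0.0922 0.036 ]
3 [0.5427 0.0911 0.042 ] [0.5415 0.0914 0.036 ]
4 [0.5422 0.0915 0.042 ] [0.5423 0.0915 0.036 ]
(array([0.54256401, 0.09175948, 0.04114886]), np.float64(0.00027243320848793193)) (array([0.5423505 , 0.0926807 , 0.03953991]), np.float64(0.0003411861093826122))
pump 0 90 [-0.34  0.75  0.51  1.6  -0.43  0.91  0.22]
pump 180 90 [-0.67  1.06  1.16  1.61 -1.03  1.19 -2.53]
pl 0 90 [ 0.16  0.73  0.52  1.73 -0.47  0.81  0.82]
pl 180 90 [-0.1   0.9   0.93  1.74 -0.87  0.97 -2.03]
lev 0 90 [-0.71  0.53  0.58  2.17 -0.53  0.58 -0.16]
lev 180 90 [-1.12  0.88  1.17  2.18 -1.11  0.92 -2.8 ]
lpl 0 90 [ 0.17  0.64  0.55  1.9  -0.49  0.73  0.92]
lpl 180 90 [ 0.    0.73  0.79  1.91 -0.72  0.81 -2.04]
tool 0 0 [-0.85  0.73  0.86  1.92 -0.74  0.84 -1.36]
tool 0 90 [-0.62  0.61  0.54  1.91 -0.45  0.74 -0.03]
tool 180 0 [-0.39  0.56  0.24  1.91 -0.19  0.7   1.33]
tool 180 90 [-1.01  0.95  1.17  1.92 -1.04  1.05 -2.71]
tpl 0 0 [-1.36  0.78  0.84  1.8  -0.72  0.9  -1.96]
tpl 0 90 [-1.18  0.67  0.57  1.8  -0.48  0.82 -0.57]
tpl 180 0 [-0.94  0.61  0.23  1.79 -0.19  0.77  0.76]
tpl 180 90 [-0.02  0.91 -1.09  1.76  0.92  1.08  1.5 ]
ring 0 0 [-0.51  0.57  0.75  2.21 -0.69  0.61 -0.82]
ring 0 90 [-0.33  0.49  0.52  2.2  -0.46  0.55  0.54]
ring 180 0 [ 0.1   0.44  0.02  2.19 -0.01  0.51  1.69]
ring 180 90 [-0.68  0.7   0.99  2.21 -0.93  0.74 -2.19]
```

```bash
cat >> h.py <<'E'
def rot(deg):  # tool x at deg in the plane, pointing down
    t=np.radians(deg); x=np.array([np.cos(t),np.sin(t),0]); z=np.array([0,0,-1.]); return np.c_[x,np.cross(z,x),z]
def st(m=''):
    s=robot.get_state(); print(m,'t',round(s['time'],1),'p',np.round(s['ee_pos'],4),'f',np.round(s['force'],1),'open',round(s['opening'],4),'g',round(s['grasp_force'],1)); return s
def pick(p,deg,zt,op,lift=.1):
    robot.move_ptp([*p,zt+.06],rot(deg)); robot.gripper_to(op)
    robot.move_linear([*p,zt+.015],.12)
    hit=robot.move_linear([*p,zt],.04,threshold=6); st(f'down hit={hit}')
    robot.gripper_to(0.0); st('grip')
def place(p,deg,zt,op,up=.1):
    """zt = expected TCP height on contact"""
    robot.move_ptp([*p,zt+.05],rot(deg)); robot.move_linear([*p,zt+.008],.12); robot.pause(.2)
    hit=robot.move_linear([*p,zt-.0015],.015,threshold=2.5); st(f'set hit={hit}')
    robot.gripper_to(op); robot.pause(.1); robot.move_linear([*p,zt+up],.15); st('clear')
E
python3 - <<'E'
from h import *
a=-6.6; P=np.array([.6765,-.0374]); d=-np.array([np.cos(np.radians(a)),np.sin(np.radians(a))])
pick(P,a+90,.059,.06)
robot.move_linear([*(P+d*.065),.059],.06); st('pulled')
robot.move_linear([*(P+d*.065),.13],.15); robot.pause(.2); st('lift')
robot.move_ptp([.530,-.3458,.13],rot(85.3)); robot.pause(.2); st('over')
c=robot.camera_info('wrist'); im=robot.grab_frame('wrist'); save('hold',im); im=robot.grab_frame('scene'); save('holds',im)
E
```

```text
down hit=False t 11.6 p [ 0.6765 -0.0374  0.0589] f [-0.4  0.1  0.7] open 0.06 g 0.0
grip t 12.3 p [ 0.6765 -0.0374  0.0591] f [-0.3 -0.5  1.4] open 0.0214 g 30.0
pulled t 13.6 p [ 0.6122 -0.03    0.059 ] f [ 0.6  0.1 -1.9] open 0.021 g 30.0
lift t 14.4 p [ 0.6115 -0.0299  0.129 ] f [ 0.3  0.9 -1.1] open 0.0212 g 30.0
over t 15.8 p [ 0.5308 -0.3446  0.1299] f [-0.1  0.2 -1.3] open 0.0212 g 30.0
```

View pics/hold.png

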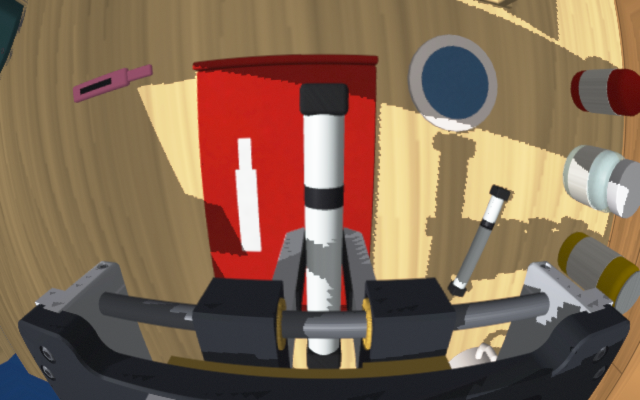

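The wrist view shows the pump held between the fingers, with its cap joint at (323,112) and the black band at (323,197), and it looks level. I check the axial offset and then set it down.

Run:
```python
from h import *
s=st(); c=robot.camera_info('wrist')
P=onplane(c,(324.5,114),.1299-.009+.0105,True)
off=(P-s['ee_pos'])@s['tool_rot'][:,0]; lat=(P-s['ee_pos'])@s['tool_rot'][:,1]; print('junction at',off,lat)
sh=off-.078; print('shift',sh)
x=s['tool_rot'][:2,0]; T=np.array([.530,-.3458])-(x*sh if abs(sh)<.006 else 0)
place(T,85.3,.0275,.05,.12)
```

```text
t 15.9 p [ 0.5304 -0.3451  0.13  ] f [-1.2 -0.7 -1.5] open 0.0211 g 30.0
junction at 0.07873767338495385 9.988882058174268e-06
shift 0.0007376733849538547
set hit=True t 17.5 p [ 0.5299 -0.3465  0.0275] f [ 1.  -1.1  4.7] open 0.021 g 30.0
clear t 19.2 p [ 0.5296 -0.3462  0.1466] f [1.1 1.3 0.1] open 0.0498 g 0.0
```

Run:
```python
from h import *
u=lambda d:np.array([np.cos(np.radians(d)),np.sin(np.radians(d))])
for f in (0,180): print(f,[None if (q:=robot.ik(p,rot(d+f))) is None else np.round(q,2) for p,d in (((.4543,.0732,.0205),156.2),((.455,-.355,.0265),85.3))])
f=180 if robot.ik((.4543,.0732,.0205),rot(156.2+180)) is not None else 0
f=0 if robot.ik((.4543,.0732,.0205),rot(156.2)) is not None and abs(robot.ik((.4543,.0732,.0205),rot(156.2))[6])<2.4 else f
P=np.array([.4405,.0792])-.015*u(156.2)
pick(P,156.2+f,.0205,.04)
robot.move_linear([*P,.10],.15); robot.pause(.1); st('lift')
robot.move_ptp([.455,-.33,.12],rot(85.3+f)); robot.pause(.15); st('over')
T=np.array([.4551,-.3397])-.015*u(85.3)
place(T,85.3+f,.0265,.04,.13)
robot.move_ptp([.45,-.15,.25],rot(180)); robot.pause(.2)
c=robot.camera_info('wrist'); im=robot.grab_frame('wrist'); save('red1',im); np.save('pics/red1.npy',im); import pickle; pickle.dump(c,open('red1.pkl','wb')); st()
```

```text
0 [array([-0.46,  0.47,  0.28,  2.16, -0.24,  0.54,  1.15]), array([ 0.21,  0.66,  0.53,  1.88, -0.48,  0.73,  0.93])]
180 [array([-0.97,  0.67,  0.92,  2.18, -0.86,  0.72, -1.43]), array([-0.14,  0.93,  1.08,  1.89, -1.01,  0.99, -1.81])]
down hit=False t 22.2 p [0.4541 0.0731 0.0204] f [-0.5  0.6  0.6] open 0.0401 g 0.0
grip t 22.7 p [0.4543 0.0732 0.0206] f [-0.1  0.6  3. ] open 0.0196 g 30.0
lift t 23.4 p [0.4537 0.073  0.0991] f [-0.4  0.1 -1. ] open 0.0193 g 30.0
over t 25.1 p [ 0.4556 -0.3289  0.12  ] f [ 0.1  0.3 -0.7] open 0.0196 g 30.0
set hit=True t 26.6 p [ 0.4539 -0.3546  0.0267] f [-0.4  1.7  6.7] open 0.0196 g 30.0
clear t 28.3 p [ 0.4536 -0.3543  0.1557] f [ 0.6 -0.1 -0.2] open 0.0399 g 0.0
 t 29.5 p [ 0.4499 -0.1506  0.2495] f [-0.3  0.2  0.1] open 0.0397 g 0.0
```

View pics/red1.png

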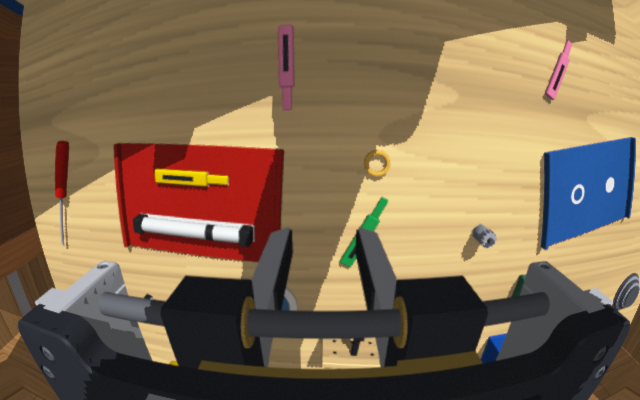

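The red board carries both items: yellow lever at (192,179) and pump at (193,229), each over its outline with no white showing. I check the positions numerically, re-measure the ring at (376,163), then carry the tool.

Run:
```python
from seg import *
c=pickle.load(open('red1.pkl','rb')); im=np.load('pics/red1.npy')
def rect(k,p,z):
    b=min(blobs(im,k,30),key=lambda b:np.hypot(*(b.mean(0)-p)))
    return np.round(np.r_[cv2.minAreaRect(np.array([onplane(c,u,z,True)[:2]*1000 for u in b],np.float32))[0],cv2.minAreaRect(np.array([onplane(c,u,z,True)[:2]*1000 for u in b],np.float32))[1:][0]],1),round(cv2.minAreaRect(np.array([onplane(c,u,z,True)[:2]*1000 for u in b],np.float32))[2],1)
print('lever',rect('yel',(192,179),.015)); print('ring',rect('yel',(376,163),.006),rect('ring',(376,163),.006))
for u in ((146,225),(241,234)): print('pump junction',onplane(c,u,.028,True).round(4))
P=np.array([.5423,.0918])
pick(P,78.5,.0425,.05)
robot.move_linear([*P,.12],.15); robot.pause(.1); st('lift')
robot.move_ptp([.4605,.3972,.13],rot(78.5)); robot.pause(.15); st('over')
place((.4605,.3972),78.5,.0485,.05,.10)
```

```text
lever (array([ 453.6, -337.8,  113.9,   20.2]), 84.7)
ring (array([ 455.5, -342.1,  116.5,   20.7]), 84.7) (array([437.9, -79.5,  38.1,  36.9]), 1.3)
pump junction [ 0.5209 -0.416   0.028 ]
pump junction [ 0.5307 -0.2639  0.028 ]
down hit=False t 32.8 p [0.5422 0.0917 0.0424] f [ 0.5  0.2 -0.5] open 0.0498 g 0.0
grip t 33.4 p [0.5424 0.0918 0.0426] f [-0.1 -0.2  1.5] open 0.0221 g 30.0
lift t 34.1 p [0.5417 0.0917 0.1189] f [-0.4  0.5 -1.3] open 0.0225 g 30.0
over t 35.5 p [0.4614 0.3958 0.1301] f [-0.1 -0.5 -0.7] open 0.0221 g 30.0
set hit=True t 37.0 p [0.4605 0.3971 0.0485] f [-0.4 -1.1  7.2] open 0.0221 g 30.0
clear t 38.5 p [0.4601 0.397  0.1477] f [-0.3  0.1 -0.6] open 0.0497 g 0.0
```

Run:
```python
from h import *
import pickle
P=np.array([.4379,-.0793])
pick(P,180,.0203,.055)
robot.move_linear([*P,.11],.15); robot.pause(.1); st('lift')
robot.move_ptp([.4798,.2985,.12],rot(180)); robot.pause(.15); st('over')
place((.4798,.2985),180,.0263,.055,.12)
W=[]
for p in ([.44,.20,.25],[.44,-.25,.25]):
    robot.move_ptp(p,rot(180)); robot.pause(.2); c=robot.camera_info('wrist'); W.append((c,robot.grab_frame('wrist')))
pickle.dump(W,open('W.pkl','wb'))
save('fin',np.vstack([cv2.resize(W[0][1][80:270,320:620],(780,494))[:300],cv2.resize(W[1][1][80:270,100:400],(780,494))[100:400]]))
save('fa',W[0][1][:300]); save('fb',W[1][1][:300]); st()
```

```text
down hit=False t 42.2 p [ 0.4378 -0.0794  0.0202] f [-0.3 -0.7 -0.2] open 0.0547 g 0.0
grip t 42.7 p [ 0.438  -0.0793  0.0204] f [0.1 0.2 2.3] open 0.0346 g 30.0
lift t 43.5 p [ 0.4373 -0.0793  0.1091] f [ 0.3 -1.2  0.1] open 0.0348 g 30.0
over t 45.1 p [0.4803 0.2973 0.1201] f [ 0.2  0.3 -0.1] open 0.0348 g 30.0
set hit=True t 46.6 p [0.4798 0.2984 0.0264] f [-0.2 -0.2  6. ] open 0.0349 g 30.0
clear t 48.2 p [0.4794 0.2982 0.1455] f [0.5 0.1 0.2] open 0.055 g 0.0
 t 51.0 p [ 0.4403 -0.2495  0.25  ] f [0.3 0.2 0. ] open 0.0551 g 0.0
```

Run:
```python
import cv2,numpy as np
save=cv2.imwrite('pics/fab.png',np.vstack([cv2.imread('pics/fa.png'),cv2.imread('pics/fb.png')]))
```

```text
(no output)
```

View pics/fab.png

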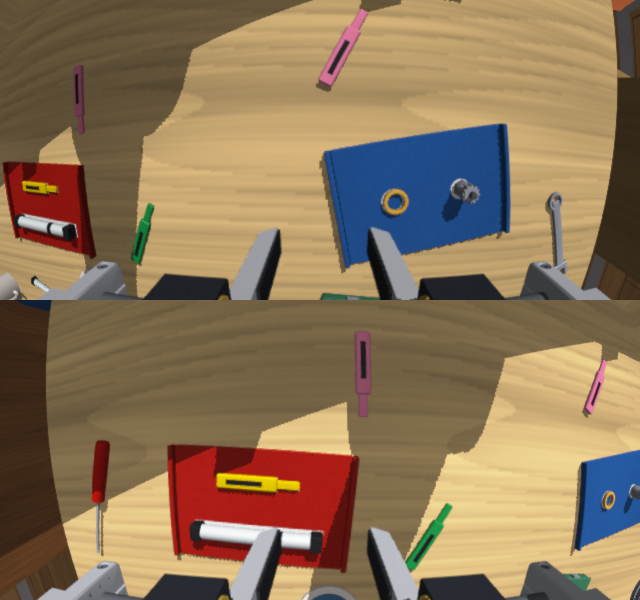

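Everything is placed: brass ring at (395,202) and tool at (464,190) on the blue board, lever at (258,484) and pump at (257,537) on the red one. One enlarged check for fit.

Run:
```python
from seg import *
W=pickle.load(open('W.pkl','rb'))
save('zz',np.hstack([cv2.resize(W[0][1][165:225,370:490],(480,240),interpolation=cv2.INTER_CUBIC)]))
save('zz',np.vstack([cv2.resize(W[0][1][160:230,360:500],(780,390//1),interpolation=cv2.INTER_CUBIC)[:300],cv2.resize(W[1][1][160:265,180:335],(443,300),interpolation=cv2.INTER_CUBIC).copy() if 0 else cv2.copyMakeBorder(cv2.resize(W[1][1][160:265,180:335],(443,300),interpolation=cv2.INTER_CUBIC),0,0,0,337,cv2.BORDER_CONSTANT)]))
c,im=W[0]
b=min(blobs(im,'ring',30),key=lambda b:np.hypot(*(b.mean(0)-(395,202))))
print('ring',cv2.minAreaRect(np.array([onplane(c,u,.013,True)[:2]*1000 for u in b],np.float32)))
c,im=W[1]; b=min(blobs(im,'yel',30),key=lambda b:np.hypot(*(b.mean(0)-(258,184))))
print('lever',cv2.minAreaRect(np.array([onplane(c,u,.014,True)[:2]*1000 for u in b],np.float32)))
```

```text
ring ((479.0129699707031, 298.091064453125), (34.29939270019531, 34.02814483642578), 47.275840759277344)
lever ((453.864013671875, -338.91094970703125), (115.20269012451172, 20.502975463867188), 84.73493957519531)
```

View pics/zz.png

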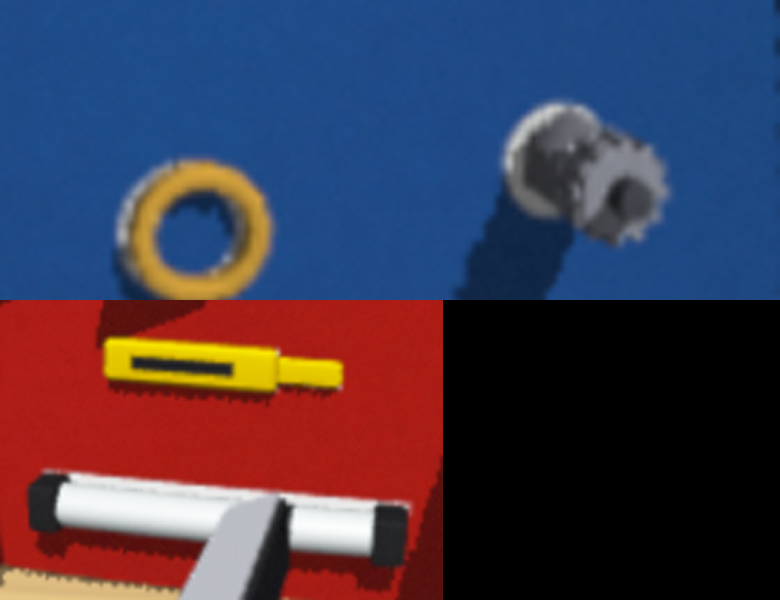

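The enlarged check shows the ring on its outline, the tool upright on the disc with an even white rim, and the lever and pump along their outlines, all within about 2 mm. I'm handing it in.

```bash
python3 -c "
from h import *
print(robot.sign_off())"
```

```text
the job is handed in; nothing more can be done
None
```

Both kits are made up on their boards and handed in at about 51 s; in the last camera check the placed items sat within about 2 mm of their outlines, and I never moved the green lever, tin or coaster.

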